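# Lock the dust-box hatch with a flat key

## Task

The hatch of the dust-extraction box is shut but not locked. Take the flat key from its wooden block, seat its blade in the slot of the round fastener, push the fastener in and turn it a quarter turn clockwise until it springs back up locked, using gentle force and only the key on the box. Then stand the key back in its block and let go, leaving the other things on the bench where they are.

Things in the scene. Friction and masses are not known exactly. Their poses are not given: they have to be found in the camera images.
- extractor: Fixed grey sheet-steel junction box, 260 (x) x 220 (y) x 96 mm, with an aluminium hatch on top (outer face 100 mm above the bench) and a duct stub on its +x face. Origin: centre of the underside. The hatch carries the fastener: a round steel head, 34 mm across, 12 mm proud of the hatch, with a straight slot 5.5 mm wide, 6 mm deep, open at both ends, across the middle of its top.
- fastener_spot (a point): Nominal centre of the fastener head's top face, 112 mm above the bench, in the box's axes. The real head floats in an oversize hole: it starts up to 6.5 mm off this point in box x and 3 mm in box y. This offset is NOT measured: feel or look for it. Pushed sideways with over about 4 N it slides, at most 7.5 mm from this point each way.
- fastener (a joint): Turn of the fastener, rad, growing clockwise seen from above, stops at 0 and 1.75; starts at 0 to 0.1. At 0 the slot lies along box y, at 1.57 along box x (in line with two raised marks on the hatch). A bayonet: with the head up it turns only below 0.15 (unlocked) or above 1.4 (locked); between, a wall blocks it unless pushed in over 3 mm. Drag about 0.05 N m.
- plunge (a joint): How far the head is pushed in, m: 0 up, 0.005 at its stop. A spring pushes it up: about 4 N to start moving it, 10 N at 4 mm, 11 N at the stop; it is not made to be forced beyond. Let go in the locked position, it springs back up to 0.
- key: Loose flat key, 70 g, standing blade down in the block. Steel blade 22 mm wide (key x), 3 mm thick (key y), 34 mm long; above it a wooden grip 36 mm (x) x 14 mm (y) x 38 mm tall. Origin: middle of the blade's lower edge; z up along the key, whole height 72 mm (the grip begins 34 mm above the origin: 34 to 72 mm).
- block: Fixed wooden block 80 (x) x 70 (y) x 40 mm. Origin: centre of the underside. The blade's slot runs along its x axis.
- block_slot (a point): Centre of the mouth of the block's slot, in its top face, 40 mm above the bench. The slot is 30 mm (block x) x 9 mm (block y) and goes right through; in it the key stands with its grip's shoulder on the block's top, the key's origin 34 mm below this point.
- mallet: Bystander, to be left alone: wooden mallet lying on the bench.
- chisel: Bystander, to be left alone: wood chisel lying on the bench, 245 mm long.
- glue: Bystander, to be left alone: white glue bottle, 56 mm across, 150 mm tall, standing.
- mug: Bystander, to be left alone: white mug, 76 mm across, 85 mm tall.
- carving: Bystander, to be left alone: small carved wooden panel 140 x 60 x 24 mm.
- offcut: Bystander, to be left alone: plywood offcut 90 x 45 x 30 mm.
- tape: Bystander, to be left alone: roll of paper tape, 90 mm across, 22 mm tall.
Not all that is in view belongs to the job. There is more than one size of the key; the one meant has the size given above. Of the things that look like the block, the smaller one is meant.

How it is judged:
On the way, in this order (a step that is already met when the one before it is completed fails the run):
1. the key's blade presses the still unturned fastener in (value of joint plunge above 0.0025 m and contact force between key and extractor above 3 N and value of joint fastener below 0.5 rad), for 0.1 s.
2. the fastener is turned past its wall, with the key on it (value of joint fastener above 1.3 rad and contact force between key and extractor above 0.3 N).
3. the fastener has sprung back up in the locked position (value of joint fastener above 1.35 rad and value of joint plunge below 0.001 m and contact force between key and extractor below 0.2 N), for 0.2 s.
At the end, for the whole second after the job is handed in: The fastener is locked (turned at least 1.35 rad) and up (within 1 mm); the key stands upright (within 0.1 rad) and at rest in the block's slot, its origin within 6 mm of the slot's centre line and 1 to 10 mm above the bench, let go (value of joint fastener above 1.35 rad and value of joint plunge below 0.001 m and z of key in the frame of block between 0.001 and 0.01 m and horizontal distance between key and block_slot below 0.006 m and angle between key's own z axis and vertical below 0.1 rad and linear speed of key below 0.02 m/s and contact force between the fingers and key below 0.1 N); the robot touches nothing.
It fails at once if the key is forced against the box or the fastener with more than 35 N (contact force between key and extractor above 35 N).
It fails at once if the fingers or the arm touch the box or its fastener (contact force between any of the fingers, the arm and extractor above 1 N).
It fails at once if a bystander is shifted by more than 20 mm (distance of any of mallet, chisel, glue, mug, carving, offcut, tape from where it was at the start of the episode above 0.02 m).
It also fails if it takes over 72 s, if anything falls off the work surface, if the arm or the gripper's body presses on something with over 40 N, if the wrist force passes 120 N, or if a joint passes its speed limit or range.

## Robot

A 6-joint arm with a two-finger parallel gripper is mounted at the origin on the work surface. World frame = base frame: x ahead of the robot, y to its left, z up, the work surface at z = 0. Lengths are in m, angles in rad, forces in N, time in s.
With the tool pointing down it reaches from about 0.4 to 0.825 m from the base axis. Payload 7 kg.
Tool frame: the origin (TCP) lies between the finger pads; the fingertips stand 8 mm ahead of it and the grasp point (between the pads) lies 11 mm behind it (arm.finger_overhang is the distance from the TCP to the fingertips, in m); z points along the fingers, y is the line along which they close (so a half turn about z gives the same grasp; the last joint's range is limited). The gripper opens to 88 mm and grips with 3 to 60 N. Pads are 19 mm wide; open, the fingers measure 130 mm over their backs; the gripper's body (78 mm by 193 mm) begins 47 mm behind the grasp point.
Start: joints at [1.488, 0.359, 0.012, 0, -1.224, -0.288], TCP at [0.245, 0.629, 0.213] pointing down, gripper open.
Joint ranges: [-3.07, 3.07], [-1.43, 2.12], [-1.02, 1.25], [-3.03, 1.67], [-3.05, -0], [-3.03, 3.03]. Speed limits (rad/s): [2.39, 2.39, 3.01, 3.14, 3.14, 3.14].

## Interface

Orientations are given as [roll, pitch, yaw] about the fixed x, y, z axes, in that order (R = Rz(yaw) Ry(pitch) Rx(roll)).
In Python, from station import arm gives the robot as it stands.
- The arm moves only by the tool move_arm, never from a script. Its argument "rows" is text: rows parted by semicolons, each of 7 numbers parted by spaces: the turn, a rotation vector about the tool's x, y, z in degrees, then the shift along the tool's x, y, z in m, then the finger opening in m, from 0 to 0.0876. A call has 1 to 8 rows; each row shifts and turns the commanded pose from where the row before left it, along the tool's axes as they then stand; what a row does not reach is not made up. A row lasts 1/8 s, in which the tool goes at most 62.5 mm and 10.7 degrees, less where a joint would pass 70% of its speed; a pose out of reach is approached as far as the arm can. A call is refused whole if a number of a shift passes 0.0625 or a number of a turn 10.7, either way. A call with a gripper value outside its range is refused whole. The fingers move at their own pace and stop on an object; "squeeze" is the grip in N (left out, the last holds). Time passes only in rows, so rows that do not move let the fingers close. It gives the time, the measured TCP pose, the force, the opening and the grip force at its end, in the units of the state.
- arm.get_state(): the state, without advancing time (a new reading comes with each control period).
- arm.grab_frame(name): name is "scene" or "top" or "wrist"; returns (picture, depth): 384x512x3 uint8, blue, green, red; 384x512 float32, m along the optical axis (not along the pixel's ray), 0 where there is no reading.
- arm.camera_model(name): a dict with "mtx" (3x3 intrinsics, pixels), "camera_from_world" (4x4, takes a point from world to camera coordinates); the wrist camera has in their place "mount" (4x4, takes a point from camera to tool coordinates, whose origin is the TCP and whose axes are the flange's). Camera axes: x right, y down, z forward; pixel columns grow to the right and rows downward; lengths in m; the calibration is good to about 2 mm. A picture is of the moment at which its call begins: read the wrist's pose just before it. camera_model takes no time and is no camera call.
- arm.job_done(): hands the job in; it is judged then, once.
The state is a dict: "t": time; "q": joint angles; "qd": joint speeds; "joint_efforts": joint torques, N m; "eef_pos": TCP position; "ee_rot": TCP orientation; "force": force on the tool from outside, world axes, zero at the start; "moment": the same for the moment, N m; "width": finger opening in m; "gripper_force": force on a finger pad.
Only numpy, scipy, OpenCV 4.12 (cv2) and the standard library are available. Lean on these libraries where they do the work, as an engineer would, in place of code of your own. Each camera call takes 0.05 s, during which the arm holds its last target. There are 200 camera calls.

## Working session

There is one attempt and no reset: what is moved stays moved. The work goes in short steps, Python scripts to look and compute and a tool call to move; the robot and the scene stay as the last step left them, time stands still between calls to the robot, and variables do not carry over. Pictures are saved under pics/ and viewed, at most 10 in all, crops included, and the job is handed in when it is done.

Besides the shell and the picture viewer there is one more tool, called by a JSON object that holds its "api" and its "payload", one argument or row to a line. move_arm: Moves the arm, as the interface text tells. Its arguments: {"type":"object","properties":{"rows":{"type":"string"},"squeeze":{"type":"number"}},"required":["rows"]}

```bash
mkdir -p pics; cat > h.py <<'E'
import numpy as np, cv2
from scipy.spatial.transform import Rotation as R
from station import arm
def tool():
    s=arm.get_state(); T=np.eye(4); T[:3,:3]=R.from_euler('xyz',s['ee_rot']).as_matrix(); T[:3,3]=s['eef_pos']; return s,T
def grab(n):
    s,T=tool(); p,d=arm.grab_frame(n); m=arm.camera_model(n)
    W=T@np.array(m['mount']) if 'mount' in m else np.linalg.inv(np.array(m['camera_from_world']))
    np.savez(f'{n}.npz',p=p,d=d,K=m['mtx'],W=W); return p,d
def load(n):
    return np.load(f'{n}.npz')
def pt(f,u,v,z=None):
    """world point at pixel; on plane height z if given, else by depth"""
    r=f['W'][:3,:3]@np.linalg.inv(f['K'])@np.array([u,v,1.]); o=f['W'][:3,3]
    k=(z-o[2])/r[2] if z is not None else f['d'][int(round(v)),int(round(u))]
    return o+k*r
E
python3 - <<'E'
from h import *
for n in('scene','top'):
    p,d=grab(n); cv2.imwrite(f'pics/{n}0.png',cv2.resize(p,(800,600),interpolation=cv2.INTER_CUBIC))
s,T=tool(); print(s)
E
```

```text
{'t': 0.1, 'q': array([ 1.48813577e+00,  3.59311891e-01,  1.11455520e-02, -3.02528963e-04,
       -1.22406077e+00, -2.88081851e-01]), 'qd': array([-0.00030998, -0.00229457,  0.00316773, -0.00070677, -0.00023657,
       -0.0001866 ]), 'joint_efforts': array([-1.35535091e-03, -5.84164846e+01,  2.93754673e+01,  7.01555371e+00,
        1.01751310e-02, -4.63480603e-05]), 'eef_pos': array([0.24443353, 0.62870947, 0.21231749]), 'ee_rot': array([ 3.14014002e+00, -1.33850940e-04, -3.70845321e-01]), 'force': array([ 0.41879097,  0.14664661, -0.01625326]), 'moment': array([ 0.08224921, -0.02157192, -0.05229928]), 'gripper_force': 0.0, 'width': 0.08728888137521545}
```

View pics/top0.png

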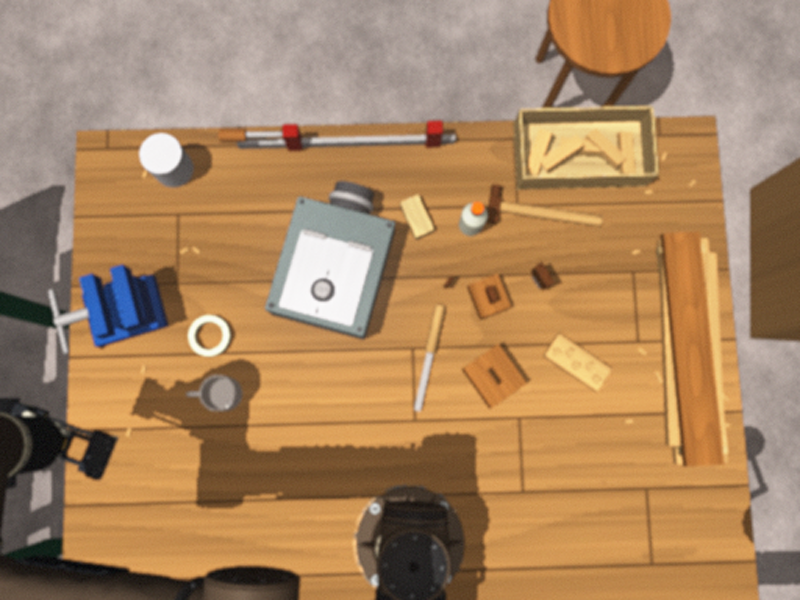

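View pics/scene0.png

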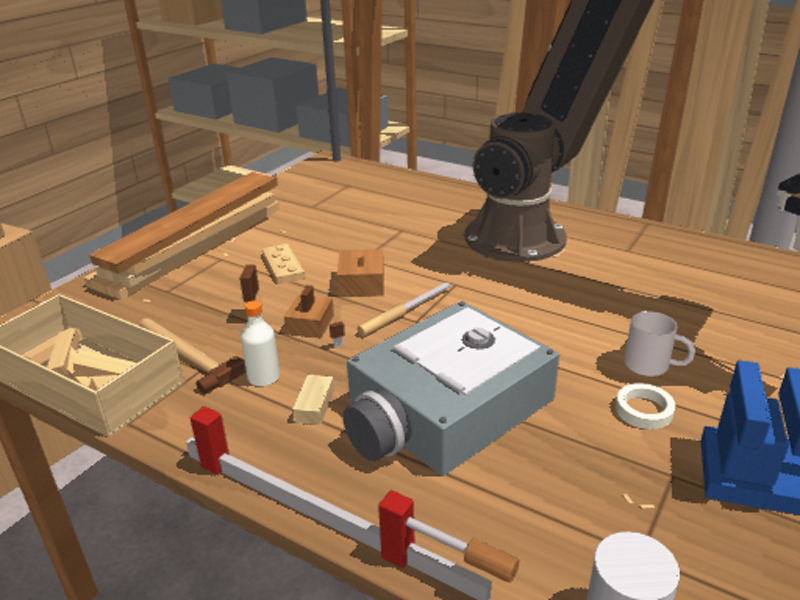

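Candidates in the top view: the dark-gripped key in the smaller block (491,295), a bigger upright one (543,275), and a small one (450,283). The blocks are the smaller one (490,297) and a larger empty one (495,375). I choose the key in the smaller block and will check its size in a close crop.

```bash
python3 - <<'E'
from h import *
f=load('top'); k=1.5625
for n,u,v in [('key',492,294),('blk',480,300),('big',543,275),('small',450,283),('bigblk',510,390),('fast',322,290),('hatch',345,260),('bench',600,330),('glue',478,209),('mug',218,393),('box c1',300,198),('c2',396,222),('c3',363,336),('c4',268,310),('tape',192,335),('offcut',418,216),('chisel',435,320)]:
    print(n,pt(f,u/k,v/k).round(4))
p=f['p']; a=p[150:262,160:362]; cv2.imwrite('pics/c1.png',cv2.resize(a,None,fx=3.95,fy=3.95,interpolation=cv2.INTER_CUBIC))
E
```

```text
key [ 0.5278 -0.1947  0.0736]
blk [ 0.5201 -0.1721  0.0401]
big [ 0.5628 -0.3032  0.0966]
small [ 0.558  -0.1062  0.051 ]
bigblk [ 0.3205 -0.2285  0.0441]
fast [0.5396 0.1704 0.1133]
hatch [0.6053 0.1213 0.1014]
bench [ 0.4507 -0.4453 -0.0017]
glue [ 0.6996 -0.1636  0.1439]
mug [0.3323 0.4128 0.0026]
box c1 [0.7471 0.2174 0.0926]
c2 [7.112e-01 8.400e-03 7.000e-04]
c3 [0.4419 0.0865 0.0901]
c4 [0.5028 0.288  0.0914]
tape [0.4603 0.4657 0.0258]
offcut [ 0.7166 -0.0412  0.03  ]
chisel [ 0.4805 -0.0723  0.02  ]
```

View pics/c1.png

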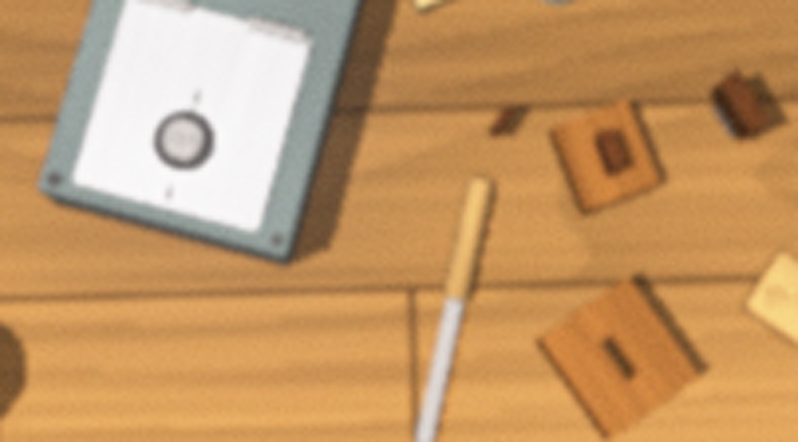

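The chosen key's grip top reads about 74 mm against about 97 and 51 mm for the others. It stands in the smaller block, which matches the description. Next I'll look closer with the wrist camera.

```bash
cat >> h.py <<'E'
def plan(x,y,z,yaw):
    s,T=tool(); tw=(np.array([x,y,z])-T[:3,3]); 
    G=R.from_euler('xyz',[np.pi,0,yaw]).as_matrix()
    rv=np.degrees(R.from_matrix(T[:3,:3].T@G).as_rotvec())
    print('shift tool',(T[:3,:3].T@tw).round(4),'then turn deg',rv.round(2),' | shift after turn',(G.T@tw).round(4))
E
python3 - <<'E'
from h import *
print(arm.camera_model('wrist')); plan(.50,.17,.26,-.37); 
E
```

```text
{'mtx': array([[297.17134854,   0.        , 259.19436967],
       [  0.        , 297.17134854, 187.6333128 ],
       [  0.        ,   0.        ,   1.        ]]), 'mount': array([[ 3.87624553e-04, -9.64757347e-01, -2.63140857e-01,
         7.03641246e-02],
       [ 9.99999924e-01,  3.64009855e-04,  1.38493662e-04,
         2.29620344e-04],
       [-3.78269127e-05, -2.63140891e-01,  9.64757415e-01,
        -1.71653736e-01],
       [ 0.00000000e+00,  0.00000000e+00,  0.00000000e+00,
         1.00000000e+00]])}
shift tool [ 0.4044  0.335  -0.0471] then turn deg [ 0.08 -0.01 -0.05]  | shift after turn [ 0.4041  0.3353 -0.0477]
```

{"api": "move_arm", "payload": {
  "rows": "0 0 0 0.045 0.037 -0.006 0.087;0 0 0 0.045 0.037 -0.006 0.087;0 0 0 0.045 0.037 -0.006 0.087;0 0 0 0.045 0.037 -0.006 0.087;0 0 0 0.045 0.037 -0.006 0.087;0 0 0 0.045 0.037 -0.006 0.087;0 0 0 0.045 0.037 -0.006 0.087;0 0 0 0.045 0.037 -0.006 0.087"
}}

```text
t: 1.1
eef_pos: [0.4733, 0.2209, 0.2613]
ee_rot: [-3.142, 0.0, -0.371]
force: [1.3, 0.2, 0.1]
width: 0.087
gripper_force: 0.0
```

{"api": "move_arm", "payload": {
  "rows": "0 0 0 0.04 0.035 0 0.087;0 0 0 0 0 0 0.087;0 0 0 0 0 0 0.087"
}}

```text
t: 1.48
eef_pos: [0.4974, 0.1754, 0.2609]
ee_rot: [3.141, 0.0, -0.372]
force: [0.3, 1.0, 0.9]
width: 0.087
gripper_force: 0.0
```

```bash
python3 - <<'E'
from h import *
p,d=grab('wrist'); cv2.imwrite('pics/w1.png',cv2.resize(p,(800,600),interpolation=cv2.INTER_CUBIC))
s,T=tool(); print(s['eef_pos'],s['ee_rot'])
np.savez('wf.npz',**load('wrist'))
plan(.50,-.195,.22,-.37)
E
```

```text
[0.49720305 0.17593556 0.26091052] [ 3.14134523e+00  3.50782518e-04 -3.70770193e-01]
shift tool [0.137  0.3447 0.0409] then turn deg [ 0.01  0.02 -0.04]  | shift after turn [0.1367 0.3448 0.0409]
```

View pics/w1.png

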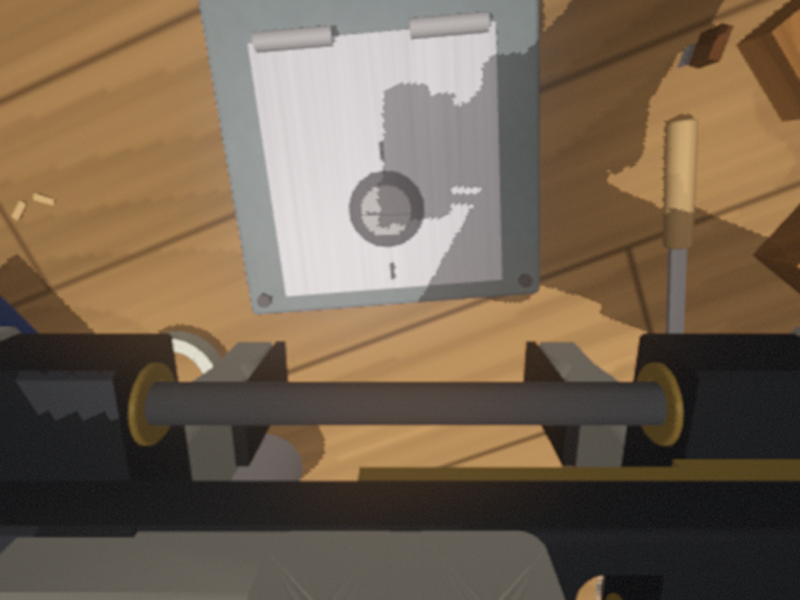

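The wrist view shows the head at (386,208), with the slot roughly horizontal at row 213 and the raised marks at (381,150) and (392,270). I'll take a nearer view for accuracy.

```bash
python3 - <<'E'
from h import *
f=load('wrist');k=1.5625
P=pt(f,386/k,208/k,.112);print(P)
a,b=pt(f,381/k,150/k,.100),pt(f,392/k,270/k,.100);print(a,b,(a+b)/2,np.degrees(np.arctan2(*(a-b)[[1,0]])))
c,g=pt(f,264/k,300/k,.096),pt(f,526/k,281/k,.096);print(c,g,np.degrees(np.arctan2(*(c-g)[[1,0]])))
# tool position so that camera is right over P
t=-.28
plan(P[0]-.05*np.cos(t),P[1]-.05*np.sin(t),.165,t)
E
```

```text
[0.54205088 0.17150022 0.112     ]
[0.57888057 0.16088436 0.1       ] [0.49808862 0.18494948 0.1       ] [0.53848459 0.17291692 0.1       ] -16.58697147488604
[0.51086613 0.28387477 0.096     ] [0.45321391 0.09534917 0.096     ] 72.99606424675099
shift tool [-0.0064 -0.0076  0.0959] then turn deg [ 0.01  0.02 -5.2 ]  | shift after turn [-0.0057 -0.0081  0.0959]
```

{"api": "move_arm", "payload": {
  "rows": "0 0 -4.5 -0.006 -0.008 0.045 0.087;0 0 0 0 0 0.05 0.087;0 0 0 0 0 0 0.087;0 0 0 0 0 0 0.087"
}}

```text
t: 2.02
eef_pos: [0.4956, 0.1864, 0.1679]
ee_rot: [-3.141, -0.002, -0.291]
force: [0.3, -0.1, 0.8]
width: 0.0868
gripper_force: 0.0
```

```bash
python3 - <<'E'
from h import *
p,d=grab('wrist'); np.savez('wf.npz',**load('wrist'))
s,T=tool(); print(s['eef_pos'],s['ee_rot'])
f=load('wf'); 
r=np.linalg.inv(f['W'])@np.array([.542,.1715,.112,1]); q=f['K']@r[:3]; print(q[:2]/q[2])
u,v=(q[:2]/q[2]).astype(int); u0=max(u-100,0);v0=max(v-75,0);print(u0,v0)
cv2.imwrite('pics/w2.png',cv2.resize(p[v0:v0+150,u0:u0+200],None,fx=4,fy=4,interpolation=cv2.INTER_CUBIC))
E
```

```text
[0.49589985 0.18655266 0.1684126 ] [-3.13949486e+00 -2.21152199e-03 -2.90959406e-01]
[260.28627415 136.2171861 ]
160 61
```

View pics/w2.png

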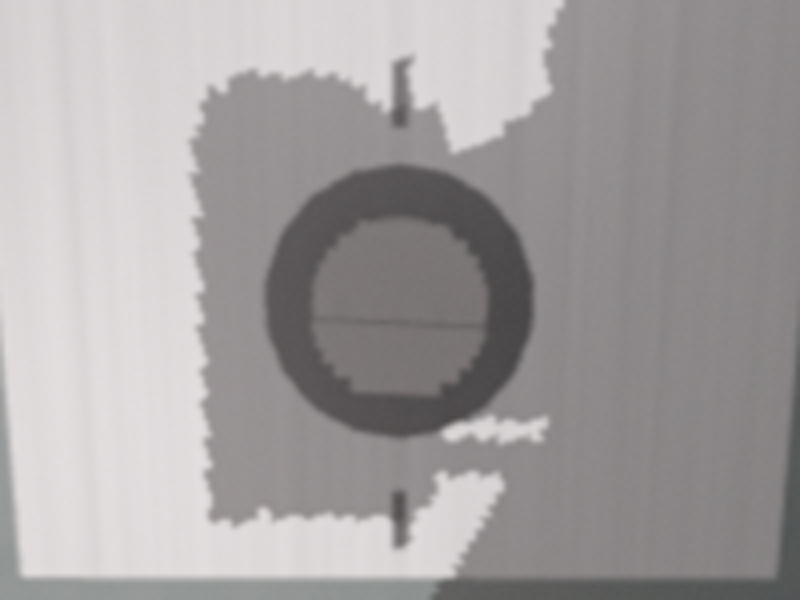

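The crop shows the head disc centred at (401,305). The slot's lower wall is the thin line from (314,319) to (486,327), so the slot is turned about 2.7° clockwise. The marks sit at x≈400. I'll use depth to find the slot's centre.

```bash
python3 - <<'E'
from h import *
f=load('wf'); d=f['d']; K=f['K']
vv,uu=np.mgrid[61:211,160:360]
D=d[61:211,160:360]; ray=np.stack([(uu-K[0,2])/K[0,0],(vv-K[1,2])/K[1,1],np.ones_like(D)],-1)*D[...,None]
Wp=ray@f['W'][:3,:3].T+f['W'][:3,3]
Z=Wp[...,2]
print(np.round(Z[50:104:1,100]*1000).astype(int)); print(np.round(Z[77,60:140]*1000).astype(int))
k=(Z>.108)&(Z<.118)
print('top pts',k.sum(),Wp[k].mean(0))
box=np.array([np.cos(-.293),np.sin(-.293)]);by=np.array([-box[1],box[0]])
c=.5*((Wp[k][:,:2]@box).min()+(Wp[k][:,:2]@box).max()); e=.5*((Wp[k][:,:2]@by).min()+(Wp[k][:,:2]@by).max()); print('mid',c*box+e*by, np.ptp(Wp[k][:,:2]@box),np.ptp(Wp[k][:,:2]@by))
for u,v in [(401,305),(401,325)]: print(pt(f,160+u/4,61+v/4,.112))
E
```

```text
[102 102 103 102 107 106 113 112 112 112 112 112 112 112 112 110 112 112
 111 112 113 112 112 112 106 105 107 105 106 107 109 113 112 113 112 112
 112 113 112 112 112 112 112 111 112 112 113 111 101 102 102 102 104 102]
[101 100  99  99  99 101  99 104 102 103 101 102 102 103 102 103 103 103
 106 106 105 106 107 106 107 106 106 107 106 106 106 106 106 107 107 105
 106 106 106 106 105 105 106 107 106 106 107 106 107 104 106 105 106 105
 106 107 106 106 106 106 105 106 102 103 102 103 103 103 102 102 102 102
 104 103  99 100 101 100 100 100]
top pts 1268 [0.54112098 0.17219183 0.11206896]
mid [0.54088343 0.17240482] 0.032465395099215255 0.03280700784403562
[0.54126431 0.17174768 0.112     ]
[0.53764561 0.17282479 0.112     ]
```

```bash
python3 - <<'E'
from h import *
plan(.477,-.18,.19,-.291)
E
```

```text
shift tool [ 0.0871  0.3565 -0.0221] then turn deg [-0.12 -0.13  0.  ]  | shift after turn [ 0.0871  0.3566 -0.0216]
```

{"api": "move_arm", "payload": {
  "rows": "0 0 0 0 0 -0.025 0.087;0 0 0 0.014 0.058 0 0.087;0 0 0 0.014 0.058 0 0.087;0 0 0 0.014 0.058 0 0.087;0 0 0 0.014 0.058 0 0.087;0 0 0 0.014 0.058 0 0.087;0 0 0 0.017 0.058 0 0.087;0 0 0 0 0.008 0 0.087"
}}

```text
t: 3.08
eef_pos: [0.4761, -0.1839, 0.1933]
ee_rot: [-3.141, -0.003, -0.296]
force: [-0.2, 0.3, -0.6]
width: 0.0869
gripper_force: 0.0
```

{"api": "move_arm", "payload": {
  "rows": "0 0 0 0 0 0 0.087;0 0 0 0 0 0 0.087"
}}

```text
t: 3.32
eef_pos: [0.4761, -0.1797, 0.192]
ee_rot: [-3.141, -0.001, -0.291]
force: [-0.0, -0.6, -0.5]
width: 0.0868
gripper_force: 0.0
```

```bash
python3 - <<'E'
from h import *
p,d=grab('wrist'); np.savez('wk.npz',**load('wrist'))
s,T=tool(); print(s['eef_pos'],s['ee_rot'],s['force'])
f=load('wk'); K=f['K']
r=np.linalg.inv(f['W'])@np.array([.5278,-.1947,.06,1]); q=K@r[:3]; print(q[:2]/q[2])
u,v=(q[:2]/q[2]).astype(int); u0=max(u-100,0);v0=max(v-75,0);print(u0,v0)
cv2.imwrite('pics/w3.png',cv2.resize(p[v0:v0+150,u0:u0+200],None,fx=4,fy=4,interpolation=cv2.INTER_CUBIC))
D=d[v0:v0+150,u0:u0+200]; vv,uu=np.mgrid[v0:v0+150,u0:u0+200]
Wp=(np.stack([(uu-K[0,2])/K[0,0],(vv-K[1,2])/K[1,1],np.ones_like(D)],-1)*D[...,None])@f['W'][:3,:3].T+f['W'][:3,3]
for lo,hi in((.07,.085),(.035,.045)):
    k=((Wp[...,2]>lo)&(Wp[...,2]<hi)).astype(np.uint8)
    n,L,st,c=cv2.connectedComponentsWithStats(k)
    for i in range(1,n):
        if st[i,4]>150:
            P=Wp[L==i]; m=cv2.minAreaRect((P[:,:2]*1000).astype(np.float32)); print(lo,st[i,4],m,np.median(P[:,2]))
E
```

```text
[ 0.4760808  -0.17952963  0.19185582] [-3.14119472e+00 -1.17895178e-03 -2.90535748e-01] [-0.77054453  0.14193415 -0.33502404]
[258.57449174 123.88608298]
158 48
0.07 562 ((527.3855590820312, -192.57313537597656), (36.02691650390625, 13.941493034362793), 18.088356018066406) 0.07792101786323374
0.035 4441 ((528.0113525390625, -191.98294067382812), (80.09014129638672, 70.03194427490234), 19.15358543395996) 0.04008322249379753
```

View pics/w3.png

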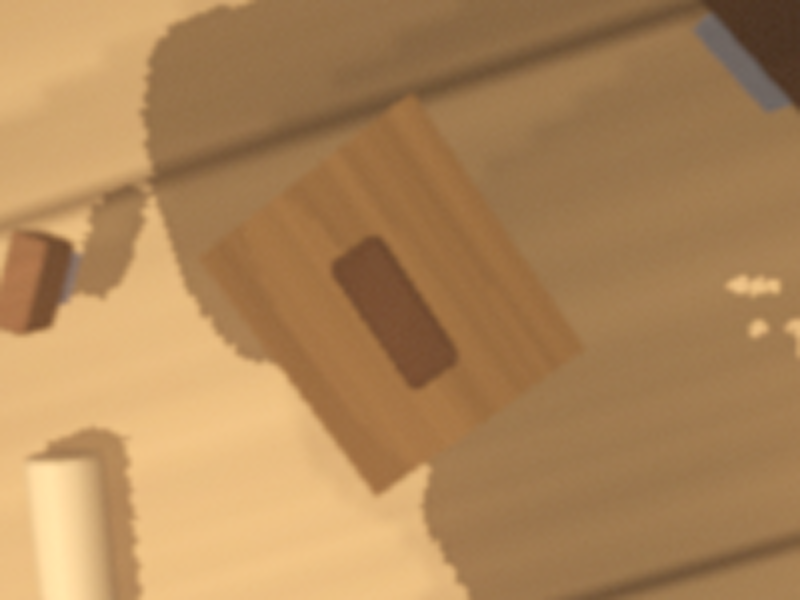

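Depth confirms it: the grip measures 36.0×13.9 mm with its top at 78 mm, and the block is 80×70 mm at about 18.6° yaw. This is the right key, so I'll go to it.

```bash
python3 - <<'E'
from h import *
s,_=tool();print(s['q'])
plan(.5275,-.1925,.11,.325)
E
```

```text
[ 2.58937148e-02  9.92446443e-02 -3.80901718e-01 -1.27635375e-05
 -1.08940572e+00  1.25437300e+00]
shift tool [ 0.0529 -0.0023  0.0819] then turn deg [ -0.    -0.07 -35.27]  | shift after turn [0.0446 0.0287 0.0819]
```

{"api": "move_arm", "payload": {
  "rows": "0 0 0 0.053 -0.002 0 0.055;0 0 -9 0 0 0.02 0.055;0 0 -9 0 0 0.02 0.055;0 0 -9 0 0 0.02 0.055;0 0 -8.27 0 0 0.02 0.055;0 0 0 0 0 0 0.055;0 0 0 0 0 0 0.055"
}}

```text
t: 4.25
eef_pos: [0.5277, -0.1934, 0.1121]
ee_rot: [3.141, -0.001, 0.322]
force: [0.4, -0.1, 0.2]
width: 0.055
gripper_force: 0.0
```

```bash
python3 - <<'E'
from h import *
s,_=tool();print(s['eef_pos'],s['ee_rot'],s['force'],s['width'])
plan(.5275,-.1925,.0515,.325)
E
```

```text
[ 0.5276535  -0.19338672  0.11205728] [ 3.14098028e+00 -7.76461045e-04  3.21728280e-01] [ 0.41726554 -0.07286607  0.19776198] 0.05496941389863456
shift tool [ 0.0001 -0.0009  0.0606] then turn deg [ 0.04 -0.04 -0.19]  | shift after turn [ 0.0001 -0.0009  0.0606]
```

{"api": "move_arm", "payload": {
  "rows": "0 0 0 0 -0.001 0.025 0.055;0 0 0 0 0 0.025 0.055;0 0 0 0 0 0.0105 0.055;0 0 0 0 0 0 0.055;0 0 0 0 0 0 0.03;0 0 0 0 0 0 0.02;0 0 0 0 0 0 0.016;0 0 0 0 0 0 0.01",
  "squeeze": 25
}}

```text
t: 5.25
eef_pos: [0.5267, -0.1931, 0.0509]
ee_rot: [3.141, -0.0, 0.323]
force: [0.4, -0.3, -0.7]
width: 0.0205
gripper_force: 0.0
```

{"api": "move_arm", "payload": {
  "rows": "0 0 0 0 0 0 0.005;0 0 0 0 0 0 0.005;0 0 0 0 0 0 0.005"
}}

```text
t: 5.62
eef_pos: [0.5266, -0.1931, 0.0508]
ee_rot: [3.141, -0.0, 0.323]
force: [-0.4, -0.4, 1.6]
width: 0.0136
gripper_force: 25.0
```

{"api": "move_arm", "payload": {
  "rows": "0 0 0 0 0 -0.01 0.005;0 0 0 0 0 -0.02 0.005;0 0 0 0 0 -0.04 0.005;0 0 0 0 0 -0.05 0.005;0 0 0 0 0 -0.05 0.005;0 0 0 0 0 0 0.005",
  "squeeze": 40
}}

```text
t: 6.38
eef_pos: [0.5289, -0.1936, 0.2259]
ee_rot: [3.138, -0.008, 0.324]
force: [-0.1, -0.1, -1.5]
width: 0.0133
gripper_force: 40.0
```

```bash
python3 - <<'E'
from h import *
s,_=tool();print(s['eef_pos'],s['ee_rot'],s['force'],s['width'],s['gripper_force'])
plan(.5407,.172,.2,1.232)
E
```

```text
[ 0.52889152 -0.19356407  0.22590879] [ 3.13771778 -0.00778107  0.32381499] [-0.10100371 -0.09466717 -1.46365072] 0.013346499260982286 39.96833682060242
shift tool [ 0.1273 -0.3429  0.0256] then turn deg [  0.41  -0.31 -52.04]  | shift after turn [ 0.3487 -0.1104  0.0259]
```

{"api": "move_arm", "payload": {
  "rows": "0 0 0 0.021 -0.057 0 0.005;0 0 0 0.021 -0.057 0 0.005;0 0 0 0.021 -0.057 0 0.005;0 0 0 0.021 -0.057 0 0.005;0 0 0 0.021 -0.057 0 0.005;0 0 0 0.021 -0.057 0 0.005;0 0 -10.4 0 0 0 0.005;0 0 -10.4 0 0 0 0.005"
}}

```text
t: 7.38
eef_pos: [0.5366, 0.1721, 0.2198]
ee_rot: [-3.141, 0.002, 0.694]
force: [-0.2, 0.4, -0.8]
width: 0.0135
gripper_force: 40.0
```

{"api": "move_arm", "payload": {
  "rows": "0 0 -10.4 0 0 0 0.005;0 0 -10.4 0 0 0 0.005;0 0 -10.4 0 0 0 0.005;0 0 0 0 0 0 0.005;0 0 0 0 0 0 0.005"
}}

```text
t: 8.0
eef_pos: [0.5371, 0.1711, 0.2204]
ee_rot: [-3.141, 0.0, 1.227]
force: [0.7, 0.3, -0.3]
width: 0.0134
gripper_force: 40.0
```

```bash
python3 - <<'E'
from h import *
s,_=tool();print(s['q'],s['eef_pos'],s['ee_rot'],s['force'],s['width'],s['gripper_force'])
plan(.5407,.172,.162,1.232)
E
```

```text
[ 6.55471625e-01  1.71988361e-01 -2.25959864e-01 -1.22958454e-04
 -1.17334701e+00  2.14220949e+00] [0.53714583 0.17111421 0.22040371] [-3.14122749e+00  3.58350997e-04  1.22683723e+00] [ 0.69462398  0.28315499 -0.27494699] 0.013395531106187174 39.96869444847107
shift tool [0.0021 0.0031 0.0584] then turn deg [-0.02  0.02 -0.3 ]  | shift after turn [0.002  0.0031 0.0584]
```

{"api": "move_arm", "payload": {
  "rows": "0 0 -0.3 0.002 0.003 0.02 0.005;0 0 0 0 0 0.02 0.005;0 0 0 0 0 0.015 0.005;0 0 0 0 0 0 0.005;0 0 0 0 0 0 0.005"
}}

```text
t: 8.62
eef_pos: [0.5413, 0.1723, 0.1663]
ee_rot: [3.141, -0.001, 1.236]
force: [0.3, -0.5, 0.2]
width: 0.0137
gripper_force: 40.0
```

```bash
python3 - <<'E'
from h import *
p,d=grab('wrist'); np.savez('wi.npz',**load('wrist'))
s,T=tool(); print(s['eef_pos'],s['ee_rot'],s['force'])
f=load('wi'); K=f['K']
for P in ([.5407,.172,.112],(T@[0,0,.0448,1])[:3]):
    r=np.linalg.inv(f['W'])@np.r_[P,1]; q=K@r[:3]; q=q[:2]/q[2]; print(q)
u,v=q.astype(int);u0=u-70;v0=v-75;print(u0,v0)
cv2.imwrite('pics/w4.png',cv2.resize(p[v0:v0+105,u0:u0+140],None,fx=5.7,fy=5.7,interpolation=cv2.INTER_CUBIC))
E
```

```text
[0.54135867 0.17236306 0.16651242] [ 3.14064457e+00 -9.37530972e-04  1.23581228e+00] [-0.16948467  0.33849323  0.05437063]
[258.96385593 198.95228206]
[259.6693002  201.99830591]
189 126
```

View pics/w4.png

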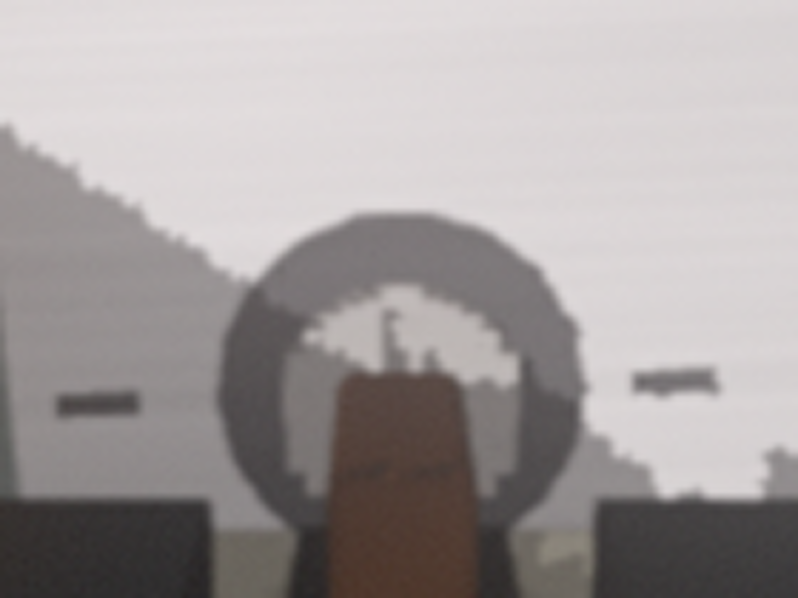

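The crop shows the head disc centred at x≈402 and the grip centred at x≈400. The slot's dark wall is at x≈390, running vertically in line with the blade. They are aligned within about 0.5 mm, so I'll descend gently.

{"api": "move_arm", "payload": {
  "rows": "0 0 0 0 0 0.004 0.005;0 0 0 0 0 0.003 0.005;0 0 0 0 0 0.001 0.005;0 0 0 0 0 0 0.005"
}}

```text
t: 9.18
eef_pos: [0.5408, 0.1721, 0.1576]
ee_rot: [-3.141, 0.0, 1.236]
force: [0.8, 0.2, -0.3]
width: 0.0135
gripper_force: 40.0
```

{"api": "move_arm", "payload": {
  "rows": "0 0 0 0 0 0.001 0.005;0 0 0 0 0 0.001 0.005;0 0 0 0 0 0.0005 0.005;0 0 0 0 0 0 0.005"
}}

```text
t: 9.68
eef_pos: [0.5408, 0.1721, 0.1551]
ee_rot: [-3.142, 0.0, 1.236]
force: [-0.4, 0.7, -0.3]
width: 0.0137
gripper_force: 40.0
```

{"api": "move_arm", "payload": {
  "rows": "0 0 0 0 0 0.001 0.005;0 0 0 0 0 0.001 0.005;0 0 0 0 0 0.0005 0.005;0 0 0 0 0 0 0.005"
}}

```text
t: 10.18
eef_pos: [0.5408, 0.1721, 0.1526]
ee_rot: [-3.142, 0.0, 1.236]
force: [-0.4, 0.7, 0.0]
width: 0.0134
gripper_force: 40.0
```

{"api": "move_arm", "payload": {
  "rows": "0 0 0 0 0 0.001 0.005;0 0 0 0 0 0.0005 0.005;0 0 0 0 0 0 0.005"
}}

```text
t: 10.55
eef_pos: [0.5408, 0.1721, 0.1511]
ee_rot: [-3.142, 0.0, 1.236]
force: [-0.4, -0.1, -1.3]
width: 0.0133
gripper_force: 40.0
```

{"api": "move_arm", "payload": {
  "rows": "0 0 0 0 0 0.001 0.005;0 0 0 0 0 0.001 0.005;0 0 0 0 0 0 0.005"
}}

```text
t: 10.92
eef_pos: [0.5411, 0.1722, 0.1496]
ee_rot: [3.141, -0.0, 1.236]
force: [-2.0, -0.3, 4.4]
width: 0.0138
gripper_force: 40.0
```

{"api": "move_arm", "payload": {
  "rows": "0 0 0 0 0 0.001 0.005;0 0 0 0 0 0.001 0.005;0 0 0 0 0 0 0.005"
}}

```text
t: 11.3
eef_pos: [0.5412, 0.1722, 0.1476]
ee_rot: [3.141, -0.0, 1.236]
force: [-2.1, -0.8, 6.6]
width: 0.0135
gripper_force: 40.0
```

{"api": "move_arm", "payload": {
  "rows": "0 0 0 0 0 0.001 0.005;0 0 0 0 0 0.001 0.005;0 0 0 0 0 0 0.005;0 0 0 0 0 0 0.005"
}}

```text
t: 11.8
eef_pos: [0.5415, 0.1722, 0.1469]
ee_rot: [3.14, -0.001, 1.237]
force: [-4.0, -1.2, 14.0]
width: 0.0137
gripper_force: 40.1
```

{"api": "move_arm", "payload": {
  "rows": "0 0 0 0 0 -0.0004 0.005;0 0 4 0 0 0 0.005;0 0 4 0 0 0 0.005;0 0 4 0 0 0 0.005;0 0 0 0 0 0 0.005"
}}

```text
t: 12.42
eef_pos: [0.5419, 0.1725, 0.147]
ee_rot: [3.14, -0.002, 1.026]
force: [-1.3, -0.4, 11.7]
width: 0.0135
gripper_force: 40.0
```

```bash
python3 - <<'E'
from h import *
s,_=tool();print(s['eef_pos'],s['ee_rot'],s['force'],s['moment'])
E
```

```text
[0.54188458 0.17247379 0.14701305] [ 3.13982461e+00 -2.00190741e-03  1.02639437e+00] [-1.26808825 -0.3712922  11.65715761] [-0.22845318  0.54236533  0.03298871]
```

{"api": "move_arm", "payload": {
  "rows": "0 0 6 0 0 0 0.005;0 0 6 0 0 0 0.005;0 0 6 0 0 0 0.005;0 0 0 0 0 0 0.005"
}}

```text
t: 12.92
eef_pos: [0.5418, 0.1724, 0.147]
ee_rot: [3.141, -0.002, 0.712]
force: [-1.5, -0.1, 11.2]
width: 0.0137
gripper_force: 40.0
```

```bash
python3 - <<'E'
from h import *
s,_=tool();print(s['eef_pos'],s['ee_rot'],s['force'],s['moment'])
E
```

```text
[0.54181779 0.17238628 0.14700745] [ 3.14053893e+00 -2.25388234e-03  7.11621542e-01] [-1.49073023 -0.06029249 11.20066934] [-0.36268316  0.69109623  0.04600197]
```

{"api": "move_arm", "payload": {
  "rows": "0 0 7 0 0 0 0.005;0 0 7 0 0 0 0.005;0 0 7 0 0 0 0.005;0 0 7 0 0 0 0.005;0 0 7 0 0 0 0.005;0 0 0 0 0 0 0.005"
}}

```text
t: 13.68
eef_pos: [0.5417, 0.1724, 0.147]
ee_rot: [-3.141, -0.002, 0.101]
force: [-2.3, -1.2, 10.8]
width: 0.0136
gripper_force: 40.0
```

{"api": "move_arm", "payload": {
  "rows": "0 0 6 0 0 0 0.005;0 0 6 0 0 0 0.005;0 0 6 0 0 0 0.005;0 0 6 0 0 0 0.005;0 0 6 0 0 0 0.005;0 0 0 0 0 0 0.005"
}}

```text
t: 14.42
eef_pos: [0.5416, 0.1724, 0.147]
ee_rot: [-3.14, -0.002, -0.423]
force: [-2.7, -0.0, 12.0]
width: 0.0137
gripper_force: 40.0
```

```bash
python3 - <<'E'
from h import *
s,_=tool();print(s['eef_pos'],s['ee_rot'],s['force'],s['moment'])
E
```

```text
[0.54158794 0.17235933 0.14700224] [-3.14024555e+00 -1.58766598e-03 -4.22803794e-01] [-2.70369406 -0.02073118 12.02244067] [-0.14852613  1.15286718 -0.01967558]
```

{"api": "move_arm", "payload": {
  "rows": "0 0 0 0 0 -0.002 0.005;0 0 0 0 0 -0.002 0.005;0 0 0 0 0 -0.002 0.005;0 0 0 0 0 0 0.005"
}}

```text
t: 14.92
eef_pos: [0.5407, 0.1722, 0.1512]
ee_rot: [-3.142, 0.0, -0.422]
force: [-0.1, 0.6, 0.6]
width: 0.0135
gripper_force: 40.0
```

```bash
python3 - <<'E'
from h import *
s,_=tool();print(s['eef_pos'],s['ee_rot'],s['force'],s['moment'])
E
```

```text
[0.54073743 0.17224155 0.15121103] [-3.14154801e+00  3.60970652e-04 -4.22023133e-01] [-0.13702589  0.63363472  0.58674892] [ 0.36052442 -0.14245638  0.01450437]
```

{"api": "move_arm", "payload": {
  "rows": "0 0 -4 0 0 0 0.005;0 0 0 0 0 -0.004 0.005;0 0 0 0 0 -0.006 0.005;0 0 0 0 0 -0.02 0.005;0 0 0 0 0 -0.03 0.005;0 0 0 0 0 -0.01 0.005;0 0 0 0 0 0 0.005;0 0 0 0 0 0 0.005"
}}

```text
t: 15.92
eef_pos: [0.5402, 0.1718, 0.2204]
ee_rot: [3.14, 0.001, -0.353]
force: [0.2, 0.1, -1.4]
width: 0.0134
gripper_force: 40.0
```

```bash
python3 - <<'E'
from h import *
p,d=grab('top'); f=load('top'); K=f['K']
p,d=grab('wrist')
s,T=tool(); print(s['eef_pos'],s['ee_rot'],s['force'],s['width'])
f=load('wrist');K=f['K']
r=np.linalg.inv(f['W'])@np.array([.541,.172,.112,1]); q=K@r[:3]; q=q[:2]/q[2]; print(q)
u,v=q.astype(int);u0=u-80;v0=v-60
cv2.imwrite('pics/w5.png',cv2.resize(p[v0:v0+120,u0:u0+160],None,fx=5,fy=5,interpolation=cv2.INTER_CUBIC))
plan(.5278,-.1922,.225,.325)
E
```

```text
[0.54032137 0.17181383 0.22043757] [ 3.14014049e+00  1.19573617e-03 -3.52367868e-01] [-0.14560123 -0.5562391  -0.21265   ] 0.013566074157902428
[258.28793514 180.87342204]
shift tool [ 0.1139  0.346  -0.0042] then turn deg [  0.06   0.09 -38.81]  | shift after turn [-0.1281  0.341  -0.0046]
```

View pics/w5.png

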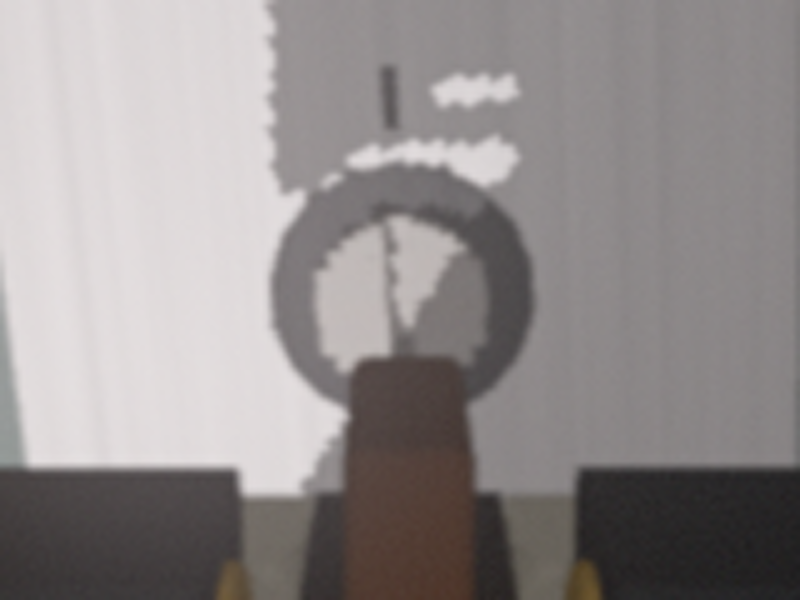

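The crop shows the slot line from (384,220) to (392,350), parallel to the raised mark at (388,98), so the fastener is locked and in line with the marks. I'll take the key back.

{"api": "move_arm", "payload": {
  "rows": "0 0 0 0.019 0.057 0 0.005;0 0 0 0.019 0.057 0 0.005;0 0 0 0.019 0.057 0 0.005;0 0 0 0.019 0.057 0 0.005;0 0 0 0.019 0.057 0 0.005;0 0 0 0.019 0.057 0 0.005;0 0 -9.7 0 0 0 0.005;0 0 -9.7 0 0 0 0.005"
}}

```text
t: 17.02
eef_pos: [0.5292, -0.1894, 0.2205]
ee_rot: [-3.141, 0.002, -0.01]
force: [0.9, 0.1, -0.4]
width: 0.0136
gripper_force: 40.0
```

{"api": "move_arm", "payload": {
  "rows": "0 0 -9.7 0 0 0 0.005;0 0 -9.7 0 0 0 0.005;0 0 0 0 0 0.05 0.005;0 0 0 0 0 0.05 0.005;0 0 0 0 0 0 0.005;0 0 0 0 0 0 0.005;0 0 0 0 0 0 0.005"
}}

```text
t: 17.9
eef_pos: [0.5314, -0.1884, 0.1238]
ee_rot: [3.14, -0.003, 0.325]
force: [0.5, 0.2, -0.7]
width: 0.0136
gripper_force: 40.0
```

```bash
python3 - <<'E'
from h import *
s,T=tool(); print(s['eef_pos'],s['ee_rot'],s['force'],s['width'])
p,d=grab('wrist'); f=load('wrist');K=f['K']
vv,uu=np.mgrid[0:384,0:512]
P=(np.stack([(uu-K[0,2])/K[0,0],(vv-K[1,2])/K[1,1],np.ones_like(d)],-1)*d[...,None])@np.array(arm.camera_model('wrist')['mount'])[:3,:3].T+np.array(arm.camera_model('wrist')['mount'])[:3,3]
k=(abs(P[...,1])<.012)&(P[...,0]>-.02)&(P[...,0]<.03)&(P[...,2]>-.06)&(P[...,2]<.07)
for z0 in np.arange(-.06,.07,.01):
    m=k&(P[...,2]>=z0)&(P[...,2]<z0+.01)
    if m.sum()>5: print(round(z0,3),m.sum(),np.percentile(P[m][:,0],[5,50,95]).round(4),np.percentile(P[m][:,1],[2,50,98]).round(4))
plan(.5268,-.193,.075,.323)
cv2.imwrite('pics/w6.png',cv2.resize(p[70:330,100:420],(800,600)))
E
```

```text
[ 0.5314041  -0.18842362  0.12377161] [ 3.14004657e+00 -3.08631055e-03  3.25385740e-01] [ 0.51938749  0.20237825 -0.72852473] 0.013558997957636234
-0.06 386 [-0.0098 -0.0037  0.0021] [-0.0103  0.0069  0.0107]
-0.05 147 [-0.0082  0.0094  0.0111] [-0.0117 -0.0066  0.0117]
-0.04 207 [0.0048 0.0092 0.0106] [-0.0118 -0.0067  0.0117]
-0.03 1143 [0.0015 0.0104 0.0191] [-0.0104  0.0004  0.0107]
-0.02 201 [0.0092 0.019  0.0195] [-0.0102 -0.0001  0.0105]
-0.01 115 [0.0184 0.0191 0.0195] [-0.0065 -0.0001  0.0064]
0.0 86 [0.0178 0.0191 0.0194] [-0.0069 -0.0001  0.0066]
0.03 8 [0.0121 0.0123 0.0124] [-0.0016 -0.0005  0.0006]
0.04 8 [0.012  0.0121 0.0123] [-0.0017 -0.0005  0.0006]
shift tool [-0.0058  0.0029  0.0486] then turn deg [ 0.08 -0.17  0.13]  | shift after turn [-0.0057  0.003   0.0486]
```

View pics/w6.png

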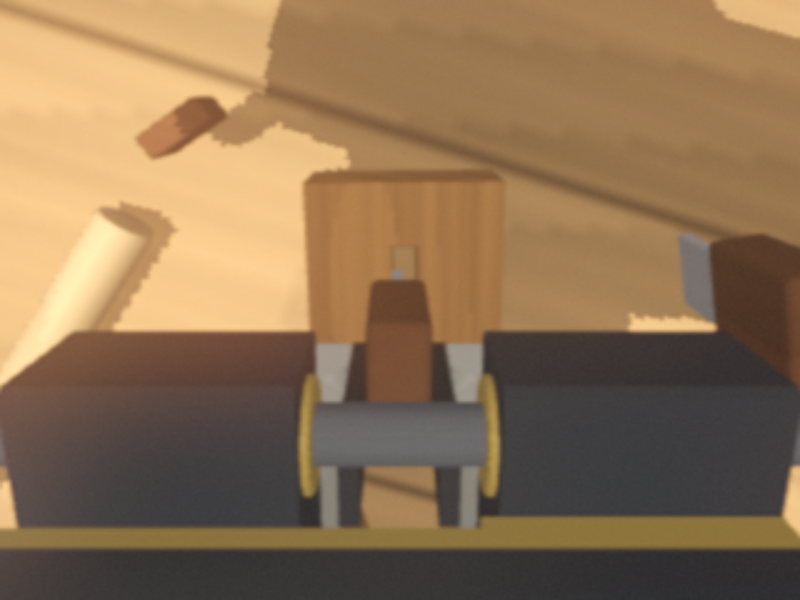

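The view shows the blade tip at (396,273) beside the slot at (403,262). The key is upright in the grip, about 1 mm along +x.

{"api": "move_arm", "payload": {
  "rows": "0 0 0 -0.0056 0.0026 0 0.005;0 0 0 0 0 0.015 0.005;0 0 0 0 0 0.015 0.005;0 0 0 0 0 0 0.005;0 0 0 0 0 0 0.005"
}}

```text
t: 18.58
eef_pos: [0.5255, -0.1925, 0.0913]
ee_rot: [-3.142, 0.001, 0.325]
force: [0.5, -0.4, -0.3]
width: 0.0136
gripper_force: 40.0
```

```bash
python3 - <<'E'
from h import *
s,T=tool(); print(s['eef_pos'],s['ee_rot'],s['force'],s['width'])
plan(.5269,-.1925,.053,.323)
E
```

```text
[ 0.52545839 -0.19252018  0.09128446] [-3.14156960e+00  7.36941070e-04  3.25338331e-01] [ 0.51142475 -0.40222854 -0.27491327] 0.013633728212062797
shift tool [0.0014 0.0004 0.0383] then turn deg [-0.    0.04  0.13]  | shift after turn [0.0014 0.0004 0.0383]
```

{"api": "move_arm", "payload": {
  "rows": "0 0 0 0.0014 0.0004 0.005 0.005;0 0 0 0 0 0.006 0.005;0 0 0 0 0 0 0.005"
}}

```text
t: 18.95
eef_pos: [0.5265, -0.1923, 0.0799]
ee_rot: [-3.141, 0.001, 0.325]
force: [-0.8, 0.0, -0.7]
width: 0.0137
gripper_force: 40.0
```

{"api": "move_arm", "payload": {
  "rows": "0 0 0 0 0 0.008 0.005;0 0 0 0 0 0.008 0.005;0 0 0 0 0 0.007 0.005;0 0 0 0 0 0.003 0.005;0 0 0 0 0 0 0.005"
}}

```text
t: 19.58
eef_pos: [0.5267, -0.1924, 0.0543]
ee_rot: [-3.141, 0.001, 0.325]
force: [-1.4, 0.7, 0.0]
width: 0.0139
gripper_force: 40.0
```

{"api": "move_arm", "payload": {
  "rows": "0 0 0 0 0 0.001 0.005;0 0 0 0 0 0.001 0.005;0 0 0 0 0 0.0005 0.005;0 0 0 0 0 0 0.005"
}}

```text
t: 20.08
eef_pos: [0.5269, -0.1924, 0.0521]
ee_rot: [3.142, -0.0, 0.325]
force: [0.1, -0.4, -0.8]
width: 0.0135
gripper_force: 40.0
```

{"api": "move_arm", "payload": {
  "rows": "0 0 0 0 0 0.0005 0.005;0 0 0 0 0 0.0005 0.005;0 0 0 0 0 0 0.005;0 0 0 0 0 0 0.005"
}}

```text
t: 20.58
eef_pos: [0.5269, -0.1924, 0.051]
ee_rot: [3.142, 0.0, 0.325]
force: [-0.1, 0.3, -0.7]
width: 0.0136
gripper_force: 40.0
```

{"api": "move_arm", "payload": {
  "rows": "0 0 0 0 0 0 0.016;0 0 0 0 0 0 0.018;0 0 0 0 0 0 0.022;0 0 0 0 0 0 0.03;0 0 0 0 0 0 0.045;0 0 0 0 0 0 0.055;0 0 0 0 0 0 0.055;0 0 0 0 0 0 0.055"
}}

```text
t: 21.58
eef_pos: [0.5269, -0.1924, 0.0511]
ee_rot: [3.142, -0.0, 0.325]
force: [0.4, 0.4, 0.1]
width: 0.0545
gripper_force: 0.0
```

{"api": "move_arm", "payload": {
  "rows": "0 0 0 0 0 -0.02 0.055;0 0 0 0 0 -0.04 0.055;0 0 0 0 0 -0.05 0.055;0 0 0 -0.05 0 -0.03 0.055;0 0 0 0 0 0 0.055;0 0 0 0 0 0 0.055;0 0 0 0 0 0 0.055"
}}

```text
t: 22.45
eef_pos: [0.4796, -0.2082, 0.1901]
ee_rot: [-3.141, 0.001, 0.325]
force: [0.1, 0.1, -0.6]
width: 0.055
gripper_force: 0.0
```

```bash
python3 - <<'E'
from h import *
p,d=grab('wrist'); f=load('wrist'); K=f['K']
s,T=tool(); print(s['eef_pos'],s['ee_rot'],s['width'])
vv,uu=np.mgrid[0:384,0:512]
Wp=(np.stack([(uu-K[0,2])/K[0,0],(vv-K[1,2])/K[1,1],np.ones_like(d)],-1)*d[...,None])@f['W'][:3,:3].T+f['W'][:3,3]
near=np.hypot(Wp[...,0]-.5275,Wp[...,1]+.1925)<.06
for lo,hi in((.068,.088),(.035,.045)):
    m=near&(Wp[...,2]>lo)&(Wp[...,2]<hi)
    n,L,st,c=cv2.connectedComponentsWithStats(m.astype(np.uint8)); i=1+np.argmax(st[1:,4]); P=Wp[L==i]
    print(len(P),cv2.minAreaRect((P[:,:2]*1000).astype(np.float32)),np.median(P[:,2]))
f=np.load('wf.npz'); p2,d2=grab('top'); cv2.imwrite('pics/top2.png',cv2.resize(p2,(800,600)))
E
```

```text
[ 0.47957196 -0.20815912  0.19002846] [-3.14088589e+00  1.69154776e-03  3.25353498e-01] 0.0546410488587612
554 ((528.0062866210938, -191.5673065185547), (35.3699951171875, 13.137847900390625), 19.035123825073242) 0.07794701514580848
4519 ((528.1419677734375, -191.9331512451172), (80.12228393554688, 70.1918716430664), 19.15098762512207) 0.040101542139474144
```

View pics/top2.png

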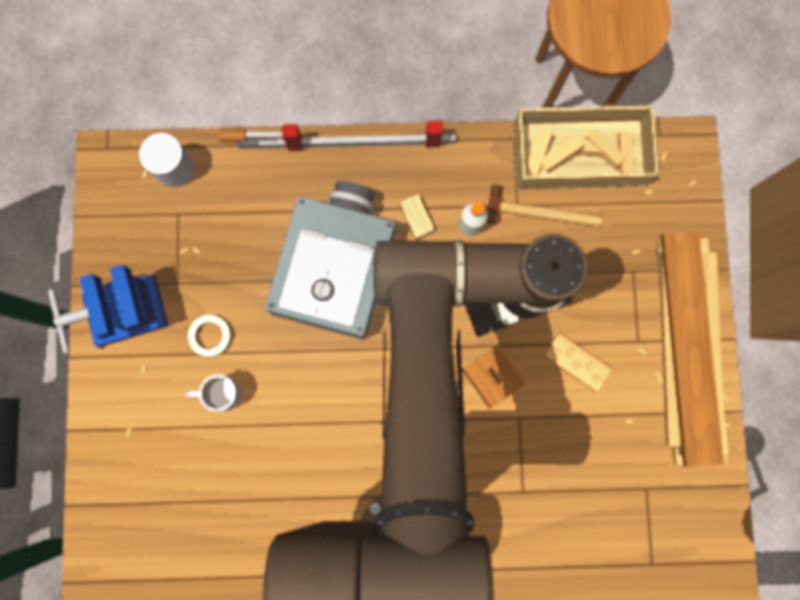

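The key is seated: its grip top is at 78 mm, upright and within 1 mm of the slot's centre. The top view shows the visible bystanders where they were, with the fastener locked at (322,289). Handing in.

```bash
python3 -c "
from station import arm
print(arm.job_done())"
```

```text
the job is handed in; nothing more can be done
None
```

The fastener is turned to the locked position, the key is back upright in its block and let go, and the job is handed in; no verdict came back.

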